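Hold a cabinet flap up to its hinge for the pin

TASK

The glazed lift-up flap of the small teal counter cabinet is off its hinge: pick it up by its brass bar pull, hold it out level in front of the cabinet and gently bring its two hinge knuckles into the gaps between the three knuckles on the cabinet's front rail, until the holes line up well enough for a workmate to slide the hinge pin straight through all five. Finish while still holding the flap there, lined up and still, carried by your grip alone and not pressed hard against the cabinet. Leave the pin and everything else on the counter where it is.

Things in the scene. Friction and masses are not known exactly. Their poses are not given: they have to be found in the camera images.
- flap: Loose teal wooden flap with two glass panes, 220 (x) x 140 (y) x 14 mm, about 0.36 kg (+-30 %), lying face up. Origin: centre of underside; z out of the upper face. Its hinge edge is at y = -70 mm; a steel leaf 3 mm thick along it on the upper face carries two knuckles that stand out 18 mm beyond the wood. Centre of mass within 10 mm of the middle.
- flap_pull (a point): Middle of the flap's brass bar pull: a square bar 110 mm long (along the flap's x), 12 mm wide, 12 mm high, centre 30 mm above the upper face (44 mm above the underside, at x = y = 0), 24 mm free under it between two 10 mm posts at x = -48 and +48 mm. Axes as the flap's.
- flap_knuckle_a (a point): Centre of the flap's first knuckle, a steel tube of 16 mm outside and 10 mm hole diameter, 21 mm long along x: at x = -24, y = -80, z = 23 mm in the flap's frame, same axes.
- flap_knuckle_b (a point): Centre of the flap's second knuckle, alike, on the same hole axis: at x = +24, y = -80, z = 23 mm in the flap's frame, same axes.
- cabinet: Small teal wooden cabinet, fixed, 256 (x) x 190 (y) x 227 mm high; its open front looks along its +y. Origin: centre of underside, z up. The face of its front top rail (z = 176 mm up to the top) is at y = 95 mm and bears the steel hinge leaf. Mated, the flap is level in front of it with x, y, z axes parallel to the cabinet's, hinge edge towards it.
- cabinet_hinge (a point): Middle of the cabinet's hinge axis (x = 0, y = 104, z = 186 mm in its frame, same axes). Three knuckles, 16 mm outside, 10 mm hole, 22 mm long, at x = -48, 0, +48 mm; two 26 mm gaps between them give the flap's knuckles 2.5 mm play each side. The gaps are open to front, above and below; 9 mm behind the axis is the rail: a flap knuckle touching it is 1 mm past alignment.
- cabinet_gap_a (a point): Middle of the first gap on the hinge axis (x = -24 mm in the cabinet's frame), where flap_knuckle_a belongs. Axes as the cabinet's.
- cabinet_gap_b (a point): Middle of the second gap on the hinge axis (x = +24 mm in the cabinet's frame), where flap_knuckle_b belongs.
- hinge_pin: Loose steel hinge pin, 6 mm thick and 129 mm long, lying in a low steel tray (160 x 46 x 16 mm, fixed) on the counter in front of the cabinet, below where the flap is held; leave it. Origin under its middle.
- screwdriver: Loose red-handled screwdriver, 190 mm long, lying by the flap's free edge; leave it.
- tablet_bottle: Loose amber tablet bottle, 46 mm wide and 85 mm high, standing about 20 to 35 mm from the flap's +x end; leave it. Origin: centre of its underside.
- ointment_jar: Loose white ointment jar with green cap, 48 mm wide and 42 mm high, standing by the flap's +x end; leave it. Origin: centre of its underside.
- carton_blue: Loose blue medicine carton, 105 x 42 x 28 mm, lying on the counter in front of the cabinet; leave it.
- carton_red: Loose red medicine carton, 110 x 50 x 34 mm, lying on the cabinet's top towards the back; leave it.
- tape_roll: Loose yellow roll of tape, 76 mm wide and 19 mm high, lying on the cabinet's top towards the back; leave it.

How it is judged:
By the outcome, as a careful person would: the job done as asked, in the order asked, and still so for the second after the job is handed in, while the arm keeps its last pose, push and grip.
It also fails if it takes over 45 s, if anything falls off the work surface, if the arm or the gripper's body presses on something with over 40 N, if the wrist force passes 120 N, or if a joint passes its speed limit or range.

ROBOT

A 6-joint arm with a two-finger parallel gripper is mounted at the origin on the work surface. World frame = base frame: x ahead of the robot, y to its left, z up, the work surface at z = 0. Lengths are in mm, angles in rad, forces in N, time in s.
With the tool pointing down it reaches from about 250 to 850 mm from the base axis. Payload 12.5 kg.
Tool frame: the origin (TCP) lies midway between the tips of the shut fingers; the grasp point (between the pads) lies bot.grasp_offset behind it (bot.grasp_offset is the distance from the TCP to the grasp point, in mm); z points along the fingers, y is the line along which they close (so a half turn about z gives the same grasp; the last joint's range is limited). The gripper opens to 93 mm and grips with 3 to 60 N. Pads are 15 mm wide; open, the fingers measure 128 mm over their backs; the gripper's body (75 mm by 188 mm) begins 65 mm behind the grasp point.
Start: joints at [-1.186, 0.351, 1.652, -0, 1.139, -0.085], TCP at [249.005, -490.388, 218.633] pointing down, gripper open.
Joint ranges: [-2.75, 2.75], [-0.79, 2.1], [0.01, 2.65], [-1.57, 4.71], [0.07, 3.14], [-2.87, 2.87]. Speed limits (rad/s): [2.22, 2.22, 2.79, 3.14, 3.14, 3.14].

INTERFACE

Orientations are given as a rotation vector (axis times angle).
In Python, from rig import bot, optics gives the robot as it stands.
- The arm moves only by the tool move_arm, never from a script. Its argument "targets" is a list of rows, each a list of 5 numbers: the shift along the tool's x, y, z in m, then the turn about the tool's z in degrees, then the opening in per cent of the stroke, from 0 (shut) to 100 (fully open). In form: [[x, y, z, spin, fingers], ...]. A call has 1 to 12 rows; each row is the pose to reach, as a shift and turn from the pose commanded when the call began, along the tool's axes at that moment; what a row does not reach only later rows make up. A row lasts 1/8 s, in which the tool goes at most 62.5 mm and 10.7 degrees, less where a joint would pass 70% of its speed; a pose out of reach is approached as far as the arm can. A call with a gripper value outside its range is refused whole. The fingers move at their own pace and stop on an object; "newtons" is the grip in N (left out, the last holds). Time passes only in rows, so rows that repeat a pose let the fingers close. It gives the time, the measured TCP pose, the force, the opening and the grip force at its end, in the units of the state.
- bot.observe(): the state, without advancing time (a new reading comes with each control period).
- optics.snapshot(name): name is "scene" or "top" or "wrist"; returns the picture (420x560x3 uint8, blue, green, red); there is no depth.
- optics.calibration(name): a dict with "fx", "fy", "cx", "cy" (pixels), "T" (4x4, takes a point from camera to world coordinates); the wrist camera has in their place "tool_from_camera" (4x4, takes a point from camera to tool coordinates, whose origin is the TCP and whose axes are the flange's). Camera axes: x right, y up, looking along -z (the intrinsics and any distortion apply to the point x, -y, -z); pixel columns grow to the right and rows downward; lengths in mm; the calibration is good to about 2 mm. A picture is of the moment at which its call begins: read the wrist's pose just before it. calibration takes no time and is no camera call.
- bot.hand_in(): hands the job in; it is judged then, once.
The state is a dict: "time": time; "joint_positions": joint angles; "joint_vel": joint speeds; "joint_efforts": joint torques, N m; "ee_pos": TCP position; "tool_rot": TCP orientation; "wrist_force": force on the tool from outside, world axes, zero at the start; "ft_torque": the same for the moment, N m; "width": finger opening in mm; "grasp_force": force on a finger pad.
Only numpy, scipy, OpenCV 4.12 (cv2) and the standard library are available. Lean on these libraries where they do the work, as an engineer would, in place of code of your own. Each camera call takes 0.05 s, during which the arm holds its last target. There are 200 camera calls.

## Working session

There is one attempt and no reset: what is moved stays moved. The work goes in short steps, Python scripts to look and compute and a tool call to move; the robot and the scene stay as the last step left them, time stands still between calls to the robot, and variables do not carry over. Pictures are saved under pics/ and viewed, at most 10 in all, crops included, and the job is handed in when it is done.

Besides the shell and the picture viewer there is one more tool, called after "Emit:" in YAML: its name, and indented under it one key for each argument. move_arm: Moves the arm, as the interface text tells. Its arguments: {"type":"object","properties":{"targets":{"type":"array","items":{"type":"array","items":{"type":"number"}}},"newtons":{"type":"number"}},"required":["targets"]}

```bash
mkdir -p pics; ls; python3 - <<'E'
from rig import bot, optics
import cv2, numpy as np
np.set_printoptions(precision=3,suppress=True)
print(bot.observe(), bot.grasp_offset)
for n in("scene","top","wrist"):
    cv2.imwrite(f"pics/{n}0.png",optics.snapshot(n)); print(n,optics.calibration(n))
a=[cv2.imread(f"pics/{n}0.png") for n in("scene","top")]
E
```

```text
pics
{'time': 0.0, 'joint_positions': array([-1.186,  0.351,  1.652,  0.   ,  1.139, -0.085]), 'joint_vel': array([-0.002, -0.   ,  0.   , -0.001, -0.001, -0.001]), 'joint_efforts': array([  0.001, -49.732, -28.526,   0.07 ,   0.026,  -0.   ]), 'ee_pos': array([ 248.888, -490.077,  218.119]), 'tool_rot': array([-3.054, -0.731,  0.   ]), 'wrist_force': array([-0.227,  0.379, -0.401]), 'ft_torque': array([ 0.04 , -0.001,  0.014]), 'grasp_force': 0.0, 'width': 92.7092333072826} 18.8
scene {'fx': 381.9811030971739, 'fy': 381.9811030971739, 'cx': 277.7721106048113, 'cy': 203.48544628059628, 'T': array([[ -0.815,  -0.406,   0.412, 969.55 ],
       [  0.579,  -0.578,   0.576, 587.079],
       [  0.004,   0.708,   0.706, 865.013],
       [  0.   ,   0.   ,   0.   ,   1.   ]])}
top {'fx': 403.9941526561263, 'fy': 403.9941526561263, 'cx': 279.6051613970708, 'cy': 207.34086155276233, 'T': array([[  -0.005,    0.99 ,   -0.144,  400.911],
       [  -1.   ,   -0.001,    0.029,   17.385],
       [   0.029,    0.144,    0.989, 1200.033],
       [   0.   ,    0.   ,    0.   ,    1.   ]])}
wrist {'fx': 299.05802828974413, 'fy': 299.05802828974413, 'cx': 282.74763107843853, 'cy': 208.60852518272685, 'tool_from_camera': array([[   0.   ,    0.965,    0.263,   72.911],
       [   1.   ,   -0.   ,   -0.   ,    0.945],
       [  -0.   ,    0.263,   -0.965, -165.355],
       [   0.   ,    0.   ,    0.   ,    1.   ]])}
```

View pics/scene0.png

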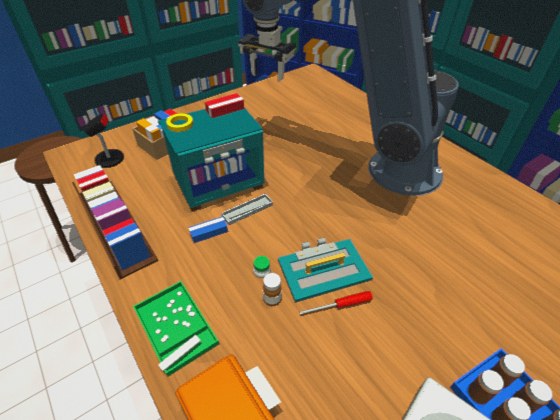

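View pics/top0.png

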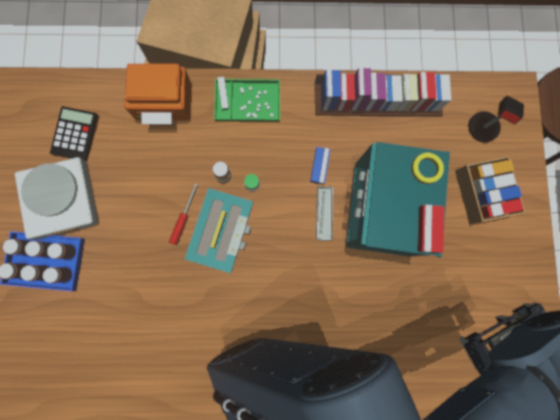

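The scene view shows the flap at about (325,268), the cabinet at (215,150) with its hinge facing the counter's front. In the top view the flap is at (219,230), with its knuckles at (246,237) towards the cabinet, and the cabinet is at (400,200) with its hinge knuckles near x=362. Next I'll enlarge both.

```bash
python3 - <<'E'
import cv2, numpy as np
t=cv2.imread("pics/top0.png"); s=cv2.imread("pics/scene0.png")
def c(i,x,y,w,h,k,g):
    o=cv2.resize(i[y:y+h,x:x+w],None,fx=k,fy=k,interpolation=cv2.INTER_CUBIC)
    for q in range(0,w,g): cv2.putText(o,str(x+q),(q*k,8),0,.3,(255,255,255)); cv2.line(o,(q*k,8),(q*k,14),(255,255,255))
    for q in range(0,h,g): cv2.putText(o,str(y+q),(0,q*k+3),0,.3,(255,255,255)); cv2.line(o,(18,q*k),(24,q*k),(255,255,255))
    return o
a=c(t,178,180,80,100,5,10)   #400x500
b=c(t,340,140,80,100,5,10)
cv2.imwrite("pics/ct.png",np.hstack([a,b]))
a=c(s,270,230,110,75,7,10)
cv2.imwrite("pics/cs.png",a)
E
```

```text
(no output)
```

View pics/ct.png

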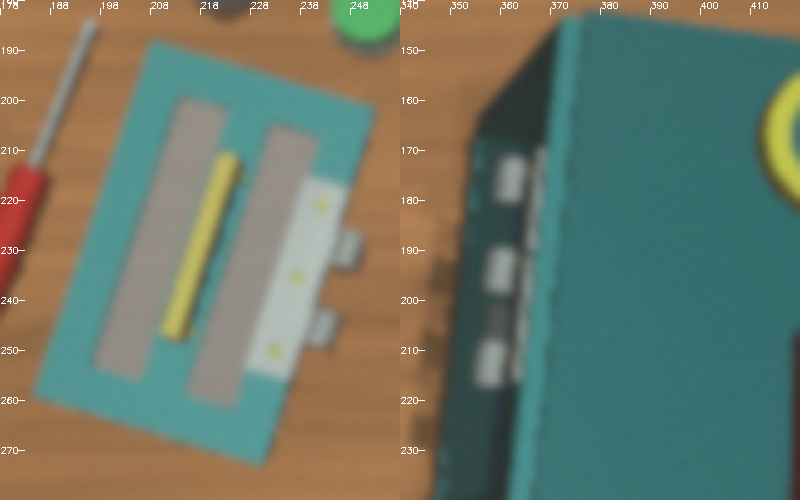

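Top crop, in full-image pixels:
- **Flap corners:** (208.4,188), (252.8,201), (231,273), (185,259.6).
- **Bar:** runs from (223.6,210.6) to (212.8,248).
- **Cabinet knuckles:** (362,176), (360,194), (358.2,212.6).
- **Top front edge:** (374,144) to (363.6,240).

```bash
cat > h.py <<'E'
import numpy as np, cv2
from rig import bot, optics
from scipy.spatial.transform import Rotation as R
np.set_printoptions(precision=2,suppress=True)
D=np.diag([1,-1,-1.])
def camT(name,st=None):
    k=optics.calibration(name)
    if 'T' in k: return k,k['T']
    T=np.eye(4);T[:3,:3]=R.from_rotvec(st['tool_rot']).as_matrix();T[:3,3]=st['ee_pos']
    return k,T@k['tool_from_camera']
def onz(name,px,z,st=None):
    k,T=camT(name,st); o=[]
    for u,v in np.atleast_2d(px):
        d=T[:3,:3]@[(u-k['cx'])/k['fx'],-(v-k['cy'])/k['fy'],-1]
        o.append(T[:3,3]+d*(z-T[2,3])/d[2])
    return np.array(o)
def proj(name,P,st=None):
    k,T=camT(name,st); p=(np.atleast_2d(P)-T[:3,3])@T[:3,:3]
    return np.c_[k['cx']-k['fx']*p[:,0]/p[:,2], k['cy']+k['fy']*p[:,1]/p[:,2]]
def totool(w,st): return R.from_rotvec(st['tool_rot']).as_matrix().T@(np.asarray(w)-st['ee_pos'])
E
python3 - <<'E'
from h import *
st=bot.observe(); M=R.from_rotvec(st['tool_rot']).as_matrix(); print(M)
ang=lambda d:np.degrees(np.arctan2(d[1],d[0]))
c=onz('top',[(208.4,188),(252.8,201),(231,273),(185,259.6)],14);print(c,c.mean(0),[np.linalg.norm(c[i]-c[i-1]) for i in range(4)],ang(c[1]-c[2]),ang(c[0]-c[3]))
b=onz('top',[(223.6,210.6),(212.8,248)],50);print('bar',b,b.mean(0),np.linalg.norm(b[0]-b[1]),ang(b[0]-b[1]))
k=onz('top',[(362,176),(360,194),(358.2,212.6)],192);print('kn',k,ang(k[0]-k[2]),np.linalg.norm(k[0]-k[2]))
e=onz('top',[(374,144),(363.6,240)],227);print('edge',e,ang(e[0]-e[1]))
E
```

```text
[[ 0.89  0.45 -0.  ]
 [ 0.45 -0.89  0.  ]
 [ 0.   -0.   -1.  ]]
[[632.13 193.64  14.  ]
 [592.88  61.65  14.  ]
 [382.21 123.68  14.  ]
 [421.27 256.84  14.  ]] [507.12 158.95  14.  ] [np.float64(220.12723849878066), np.float64(137.69859174460453), np.float64(219.61251568039063), np.float64(138.77249990694088)] -16.405247865785068 -16.68488977189974
bar [[559.28 143.67  50.  ]
 [452.75 172.5   50.  ]] [506.01 158.08  50.  ] 110.35777399956038 -15.145015103099123
kn [[ 628.86 -224.61  192.  ]
 [ 581.94 -217.83  192.  ]
 [ 534.11 -211.61  192.  ]] -7.816619714688115 95.63174075694494
edge [[ 703.06 -249.4   227.  ]
 [ 462.56 -214.56  227.  ]] -8.243152849696457
```

View pics/cs.png

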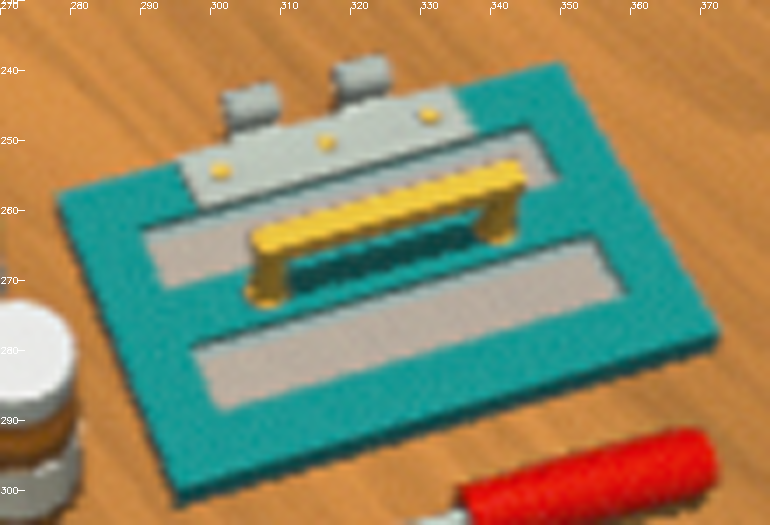

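The scene crop agrees with the top-view fit: a face-up flap with the bar free, and the bottle clear of its +x end. Measured sizes match the given ones (220×138 mm, bar 110 mm, knuckle span 96 mm). Next I'll work out the move to above the pull.

```bash
python3 - <<'E'
from h import *
st=bot.observe()
print(totool([506.5,158.5,240],st), totool([300,-200,330],st))
E
```

```text
[ 523.31 -461.8   -21.32] [ 176.9  -235.69 -111.54]
```

Emit:
move_arm:
  targets:
    - [0,0,-0.06,0,100]
    - [0,0,-0.11,0,100]
    - [0.06,-0.08,-0.11,5,100]
    - [0.12,-0.16,-0.11,10,100]
    - [0.18,-0.236,-0.11,15,100]
    - [0.24,-0.28,-0.11,20,100]
    - [0.3,-0.32,-0.11,26,100]
    - [0.36,-0.36,-0.09,32,100]
    - [0.42,-0.4,-0.06,38,100]
    - [0.48,-0.44,-0.03,43.2,100]
    - [0.523,-0.462,-0.021,43.2,100]
    - [0.523,-0.462,-0.021,43.2,100]

```text
time: 1.65
ee_pos: [464.3, 84.6, 261.4]
tool_rot: [3.11, -0.444, 0.001]
wrist_force: [-0.0, -0.6, 0.9]
width: 93.1
grasp_force: 0.0
```

Emit:
move_arm:
  targets:
    - [0,0,0,0,100]
    - [0,0,0,0,100]

```text
time: 1.9
ee_pos: [463.4, 82.2, 261.8]
tool_rot: [3.11, -0.444, -0.001]
wrist_force: [0.4, 0.3, 0.8]
width: 93.1
grasp_force: 0.0
```

```bash
python3 - <<'E'
from h import *
st=bot.observe(); im=optics.snapshot('wrist'); cv2.imwrite('pics/w1.png',im)
M=R.from_rotvec(st['tool_rot']).as_matrix(); print(st['time'],st['ee_pos'],np.degrees(np.arctan2(M[1,0],M[0,0])),M[:,2],st['wrist_force'])
ya=np.radians(-16.3);X=np.array([np.cos(ya),np.sin(ya),0]);c=np.array([506.5,158.5,0])
print(proj('wrist',[c+X*55+[0,0,50],c-X*55+[0,0,50]],st))
E
```

```text
1.9 [463.36  82.25 261.81] -16.249031076615186 [-0. -0. -1.] [0.36 0.28 0.78]
[[211.89 125.61]
 [217.05 212.63]]
```

View pics/w1.png

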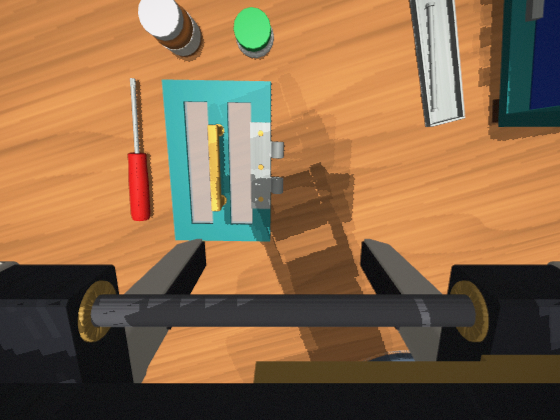

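The wrist view puts the bar at (212–217, 125–211), within 2 px of the prediction, so the estimate holds. The arm stopped short because the rows ran out. I'll continue to above the bar and down.

```bash
python3 - <<'E'
from h import *
st=bot.observe()
print(totool([506.5,158.5,44-bot.grasp_offset],st))
E
```

```text
[ 19.78 -85.78 236.91]
```

Emit:
move_arm:
  targets:
    - [0.01,-0.043,0,0,100]
    - [0.02,-0.0858,0,0,100]
    - [0.02,-0.0858,0.06,0,100]
    - [0.02,-0.0858,0.12,0,100]
    - [0.02,-0.0858,0.17,0,100]
    - [0.02,-0.0858,0.17,0,100]
    - [0.02,-0.0858,0.17,0,100]

```text
time: 2.82
ee_pos: [508.2, 158.8, 94.2]
tool_rot: [-3.109, 0.446, -0.004]
wrist_force: [0.2, 0.4, 0.1]
width: 93.0
grasp_force: 0.0
```

```bash
python3 - <<'E'
from h import *
st=bot.observe(); im=optics.snapshot('wrist'); cv2.imwrite('pics/w2.png',im)
print(st['time'],st['ee_pos'],totool([506.5,158.5,25.2],st))
ya=np.radians(-16.3);X=np.array([np.cos(ya),np.sin(ya),0]);c=np.array([506.5,158.5,0])
print(proj('wrist',[c+X*55+[0,0,50],c-X*55+[0,0,50]],st))
E
```

```text
2.825 [508.19 158.76  94.2 ] [-1.72  0.81 69.  ]
[[282.82 157.18]
 [282.92 297.83]]
```

View pics/w2.png

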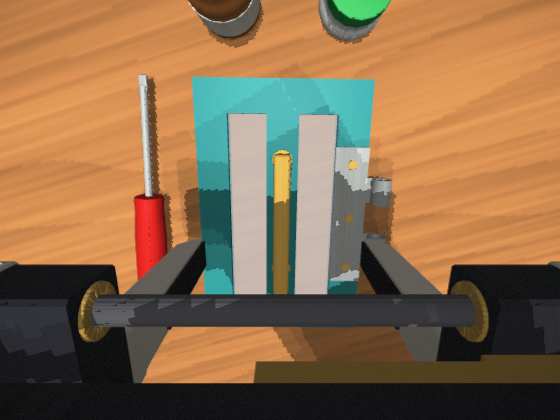

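The bar is centred at column 282 with its far end at row 155, as predicted. I'll descend, grip and lift slightly.

Emit:
move_arm:
  targets:
    - [0,0.0005,0.04,0,100]
    - [-0.001,0.0005,0.069,0,100]
    - [-0.001,0.0005,0.069,0,100]
    - [-0.001,0.0005,0.069,0,60]
    - [-0.001,0.0005,0.069,0,20]
    - [-0.001,0.0005,0.069,0,0]
    - [-0.001,0.0005,0.069,0,0]
    - [-0.001,0.0005,0.069,0,0]
    - [-0.001,0.0005,0.069,0,0]
    - [-0.001,0.0005,0.069,0,0]
    - [-0.001,0.0005,0.069,0,0]
    - [-0.001,0.0005,0.069,0,0]
  newtons: 55

```text
time: 4.38
ee_pos: [505.9, 159.1, 22.9]
tool_rot: [-3.11, 0.445, -0.0]
wrist_force: [-0.2, 0.3, 0.3]
width: 11.7
grasp_force: 55.0
```

Emit:
move_arm:
  targets:
    - [0,0,-0.01,0,0]
    - [0,0,-0.03,0,0]
    - [0,0,-0.06,0,0]
    - [0,0,-0.1,0,0]
    - [0,0,-0.14,0,0]
    - [0,0,-0.17,0,0]
    - [0,0,-0.18,0,0]
    - [0,0,-0.18,0,0]

```text
time: 5.38
ee_pos: [505.6, 158.9, 202.7]
tool_rot: [3.11, -0.445, -0.0]
wrist_force: [0.3, -0.7, -4.8]
width: 11.6
grasp_force: 55.0
```

```bash
python3 - <<'E'
from h import *
st=bot.observe(); M=R.from_rotvec(st['tool_rot']).as_matrix()
print(st['time'],st['ee_pos'],st['wrist_force'],st['ft_torque'],st['width'],np.degrees(np.arctan2(M[1,0],M[0,0])),totool([604,-71,200],st))
E
```

```text
5.375 [505.59 158.95 202.71] [ 0.33 -0.73 -4.8 ] [0.04 0.02 0.01] 11.601577321377246 -16.28245925401171 [158.93 193.13   2.71]
```

Emit:
move_arm:
  targets:
    - [0.008,0.01,0,0,0]
    - [0.03,0.035,0,-1,0]
    - [0.055,0.066,0,-2.5,0]
    - [0.08,0.097,0,-4,0]
    - [0.105,0.128,0,-5.5,0]
    - [0.13,0.158,0,-7,0]
    - [0.15,0.182,0,-8,0]
    - [0.159,0.193,0,-8.2,0]
    - [0.159,0.193,0,-8.2,0]
    - [0.159,0.193,0,-8.2,0]
    - [0.159,0.193,0,-8.2,0]

```text
time: 6.75
ee_pos: [604.1, -69.9, 203.0]
tool_rot: [-3.134, 0.22, 0.0]
wrist_force: [-0.2, -0.2, -4.0]
width: 11.2
grasp_force: 55.0
```

```bash
python3 - <<'E'
from h import *
st=bot.observe(); M=R.from_rotvec(st['tool_rot']).as_matrix()
print(st['time'],st['ee_pos'],st['wrist_force'],np.degrees(np.arctan2(M[1,0],M[0,0])),M[:,2])
im=optics.snapshot('wrist'); s=optics.snapshot('scene');t=optics.snapshot('top')
cv2.imwrite('pics/w3f.png',im);cv2.imwrite('pics/s3f.png',s);cv2.imwrite('pics/t3f.png',t)
ya=np.radians(-8);X=np.array([np.cos(ya),np.sin(ya),0]);Y=np.array([-X[1],X[0],0])
A=np.array([583,-220,186])
P=[A+X*k for k in(-48,0,48)]
for n in('wrist','scene','top'): print(n,proj(n,P,st))
F=st['ee_pos']+np.array([0,0,-22.9+23])-80*Y
for n in('wrist','scene','top'): print('flap',n,proj(n,[F-24*X,F+24*X],st))
cv2.imwrite('pics/w3.png',im)
E
```

```text
6.75 [604.12 -69.86 202.99] [-0.19 -0.17 -3.97] -8.023748359481749 [-0.  0. -1.]
wrist [[499.76 308.02]
 [513.77 243.53]
 [529.73 170.12]]
scene [[239.48 149.65]
 [224.18 154.23]
 [208.43 158.94]]
top [[358.33 212.38]
 [360.3  194.01]
 [362.24 175.88]]
flap wrist [[410.8  290.16]
 [420.15 215.83]]
flap scene [[241.35 161.06]
 [225.12 166.09]]
flap top [[332.66 198.21]
 [334.83 179.68]]
```

View pics/w3.png

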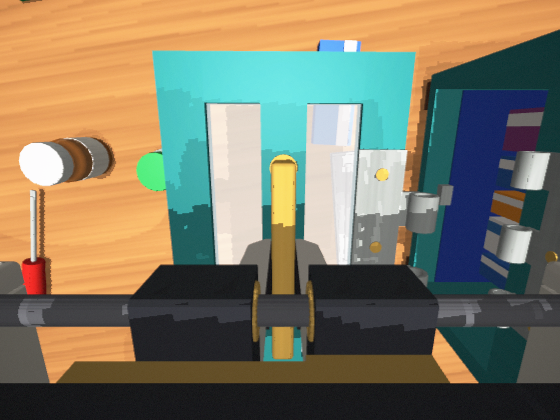

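The wrist view shows flap knuckle b at (421,213), and cabinet knuckles at (531,170) and (515,244), all within 2–3 px of prediction. I'll lower to mating height, close to a 25 mm standoff and look again close up.

Emit:
move_arm:
  targets:
    - [0,0,0.006,0,0]
    - [0,0.005,0.013,0,0]
    - [0,0.016,0.017,0,0]
    - [0,0.028,0.017,0,0]
    - [0,0.038,0.017,0,0]
    - [0,0.044,0.017,0,0]
    - [0,0.0465,0.017,0,0]
    - [0,0.0465,0.017,0,0]
    - [0,0.0465,0.017,0,0]
    - [0,0.0465,0.017,0,0]

```text
time: 8.15
ee_pos: [597.8, -116.6, 185.9]
tool_rot: [-3.134, 0.221, 0.0]
wrist_force: [0.6, 0.5, -5.1]
width: 11.4
grasp_force: 55.0
```

```bash
python3 - <<'E'
from h import *
st=bot.observe(); M=R.from_rotvec(st['tool_rot']).as_matrix()
print(st['time'],st['ee_pos'],st['wrist_force'],np.degrees(np.arctan2(M[1,0],M[0,0])),M[:,2])
im=optics.snapshot('wrist'); s=optics.snapshot('scene')
ya=np.radians(-8);X=np.array([np.cos(ya),np.sin(ya),0]);Y=np.array([-X[1],X[0],0])
A=np.array([583,-220,186])
F=st['ee_pos']+np.array([0,0,0.1])-80*Y
for n in('wrist','scene'): print(n,proj(n,[A+X*k for k in(-48,0,48)]+[F-24*X,F+24*X],st))
def c(i,x,y,w,h,k,g):
    o=cv2.resize(i[y:y+h,x:x+w],None,fx=k,fy=k,interpolation=cv2.INTER_CUBIC)
    for q in range(0,w,g): cv2.putText(o,str(x+q),(q*k,8),0,.3,(0,0,255)); cv2.line(o,(q*k,8),(q*k,14),(0,0,255))
    for q in range(0,h,g): cv2.putText(o,str(y+q),(0,q*k+3),0,.3,(0,0,255)); cv2.line(o,(18,q*k),(24,q*k),(0,0,255))
    return o
a=c(im,390,130,100,150,4,10); b=c(s,190,125,67,100,6,10)
cv2.imwrite('pics/c4.png',np.hstack([a,b[:600,:400]]))
E
```

```text
8.15 [ 597.83 -116.62  185.91] [ 0.58  0.46 -5.08] -8.064469219784764 [-0.  0. -1.]
wrist [[444.76 323.9 ]
 [456.12 254.61]
 [469.2  174.79]
 [410.83 290.07]
 [420.13 215.73]]
scene [[239.48 149.65]
 [224.18 154.23]
 [208.43 158.94]
 [235.06 156.58]
 [219.37 161.36]]
```

View pics/c4.png

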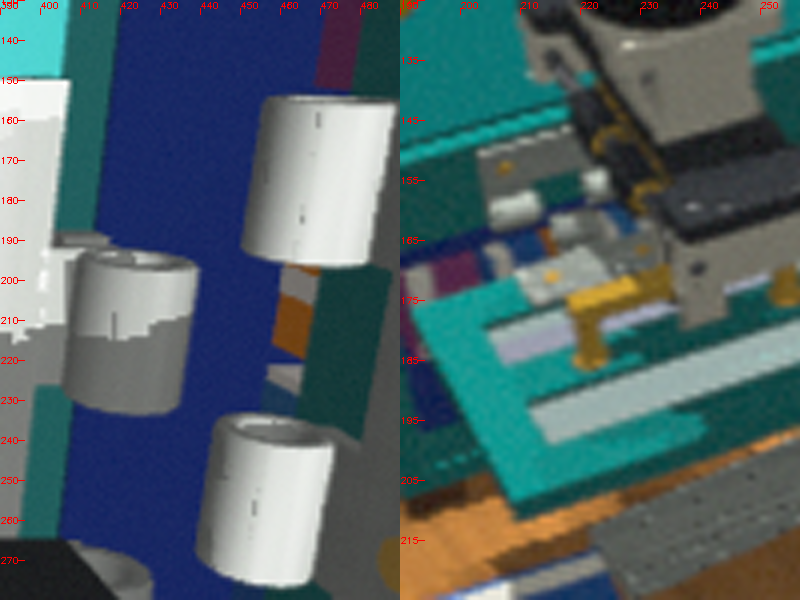

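The close crop is clear, and the scene crop shows the flap level, a little in front of the cabinet. Knuckle extents in wrist pixels:
- **Flap b:** u 405.5–439.5, v 192–234.
- **Cabinet mid:** u 438.8–473.5, v 233–277.
- **Cabinet +x:** u from 450, v 154–197.

I'll fit cylinders to these extents.

```bash
cat > fit.py <<'E'
from h import *
from scipy.optimize import least_squares
def box(p,L,st,X,Y,zfix=None):
    a=np.linspace(0,2*np.pi,60); c=np.array([p[0],p[1],p[2] if zfix is None else zfix])
    O=st['ee_pos']*[1,1,0]
    P=[O+s*X+X*c[0]+Y*(c[1]+8*np.cos(t))+np.array([0,0,c[2]+8*np.sin(t)]) for s in(-L/2,L/2) for t in a]
    q=proj('wrist',P,st); return np.r_[q.min(0),q.max(0)]
def fit(st,yaw,obs,p0,L,zfix=None):
    ya=np.radians(yaw);X=np.array([np.cos(ya),np.sin(ya),0]);Y=np.array([-X[1],X[0],0])
    obs=np.array(obs,float);m=~np.isnan(obs)
    n=3 if zfix is None else 2
    r=least_squares(lambda p:(box(p,L,st,X,Y,zfix)-obs)[m],p0[:n]); return r.x,r.fun
E
python3 - <<'E'
from fit import *
st=bot.observe(); g=lambda a,b,c,d:(390+a/4,130+b/4,390+c/4,130+d/4); N=np.nan
for nm,o,p,L in(('flapb',g(62,249,198,415),[24,-80,186],21),('mid',g(195,412,334,588),[0,-105,186],22),('+x',g(241,96,N,268),[48,-105,186],22)):
    print(nm,*fit(st,-8.0,o,p,L),*fit(st,-8.0,o,p,L,186.))
E
```

```text
flapb [ 24.52 -83.26 180.97] [ 0.02 -0.02 -0.02  0.02] [ 25.99 -80.79] [-0.51 -0.65  0.48  0.65]
mid [  -2.47 -107.25  180.9 ] [-0.21  0.16  0.19 -0.16] [  -0.18 -104.02] [-0.77 -0.5   0.72  0.52]
+x [  47.14 -106.42  182.83] [ 0. -0. -0.] [  47.65 -104.63] [ 0.   -0.42  0.41]
```

Heights agree to about 1 mm. The flap needs −2.2 mm in x and about 23.5 mm forward. I'll go in gently, stop about 3 mm short and check.

Emit:
move_arm:
  targets:
    - [-0.0012,0.001,0,0,0]
    - [-0.0022,0.003,0,0,0]
    - [-0.0022,0.006,0,0,0]
    - [-0.0022,0.009,0,0,0]
    - [-0.0022,0.012,0,0,0]
    - [-0.0022,0.0145,0,0,0]
    - [-0.0022,0.017,0,0,0]
    - [-0.0022,0.019,0,0,0]
    - [-0.0022,0.0205,0,0,0]
    - [-0.0022,0.0205,0,0,0]
    - [-0.0022,0.0205,0,0,0]

```text
time: 9.62
ee_pos: [592.7, -136.8, 185.9]
tool_rot: [-3.134, 0.221, 0.0]
wrist_force: [-0.9, -0.3, -4.3]
width: 11.3
grasp_force: 55.0
```

```bash
python3 - <<'E'
from h import *
st=bot.observe(); M=R.from_rotvec(st['tool_rot']).as_matrix()
print(st['time'],st['ee_pos'],st['wrist_force'],st['ft_torque'],np.degrees(np.arctan2(M[1,0],M[0,0])))
im=optics.snapshot('wrist')
o=cv2.resize(im[130:280,380:480],None,fx=4,fy=4,interpolation=cv2.INTER_CUBIC)
cv2.imwrite('pics/c5.png',o)
E
```

```text
9.625 [ 592.74 -136.81  185.91] [-0.9  -0.25 -4.28] [ 0.01 -0.01  0.04] -8.082839726407824
```

View pics/c5.png

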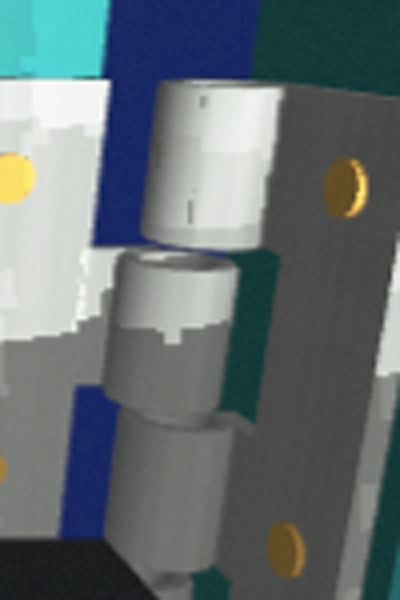

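The flap knuckle b is now entering the gap between the +x and middle knuckles, with a small gap visible at both ends and no contact force. I'll refit from these extents.

```bash
python3 - <<'E'
from fit import *
st=bot.observe(); g=lambda a,b,c,d:(380+a/4,130+b/4,380+c/4,130+d/4); N=np.nan
for nm,o,p,L in(('flapb',g(103,247,240,424),[24,-80,186],21),('mid',g(105,N,233,575),[0,-84,186],22),('+x',g(141,79,286,250),[48,-84,186],22)):
    print(nm,*fit(st,-8.0,o,p,L),*fit(st,-8.0,o,p,L,186.))
E
```

```text
flapb [ 25.99 -80.14 187.87] [-0.59  0.48  0.55 -0.45] [ 25.44 -81.06] [-0.38  0.72  0.35 -0.7 ]
mid [ -2.87 -88.6  176.18] [-0.  0.  0.] [  2.24 -83.51] [-1.01  0.94  0.03]
+x [ 49.46 -86.07 181.61] [-0.08  0.07  0.07 -0.06] [ 50.1  -83.83] [-0.58 -0.5   0.54  0.51]
```

b is within 0.7 mm of the gap's middle, with about 2.7 mm still to go.

Emit:
move_arm:
  targets:
    - [0.0004,0.0008,0,0,0]
    - [0.0004,0.0014,0,0,0]
    - [0.0004,0.002,0,0,0]
    - [0.0004,0.0024,0,0,0]
    - [0.0004,0.0027,0,0,0]
    - [0.0004,0.0027,0,0,0]
    - [0.0004,0.0027,0,0,0]
    - [0.0004,0.0027,0,0,0]

```text
time: 10.68
ee_pos: [592.8, -139.5, 185.9]
tool_rot: [-3.134, 0.221, 0.0]
wrist_force: [0.6, -0.1, -3.8]
width: 11.2
grasp_force: 55.0
```

```bash
python3 - <<'E'
from h import *
st=bot.observe(); M=R.from_rotvec(st['tool_rot']).as_matrix()
print(st['time'],st['ee_pos'],st['wrist_force'],st['ft_torque'],np.degrees(np.arctan2(M[1,0],M[0,0])))
im=optics.snapshot('wrist'); s=optics.snapshot('scene')
o=cv2.resize(im[140:280,390:470],None,fx=4,fy=4,interpolation=cv2.INTER_CUBIC)
b=cv2.resize(s[135:175,190:250],None,fx=8,fy=8,interpolation=cv2.INTER_CUBIC)
b=cv2.copyMakeBorder(b,0,240,0,0,cv2.BORDER_CONSTANT)
cv2.imwrite('pics/c6.png',np.hstack([o,b]))
E
```

```text
10.675 [ 592.76 -139.55  185.91] [ 0.55 -0.08 -3.85] [0.06 0.01 0.01] -8.08129458936511
```

View pics/c6.png

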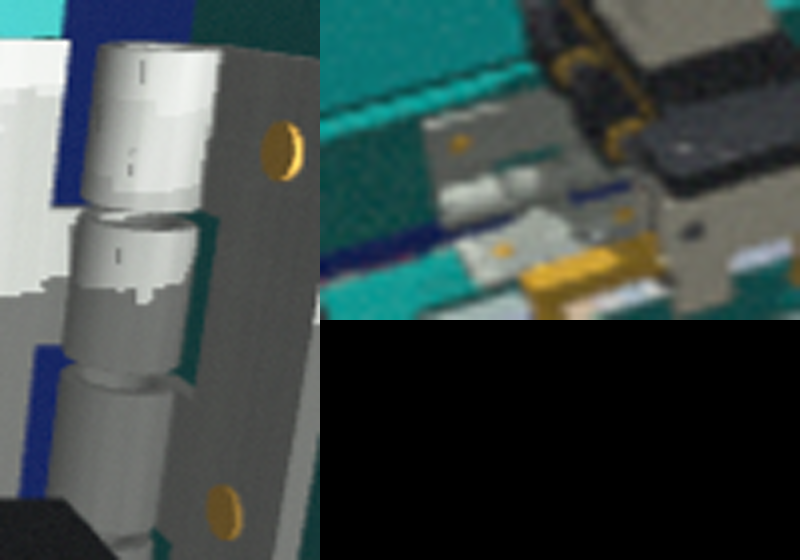

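The two silhouette lines run straight through the +x, b and middle knuckles, to about 0.25 px in the wrist image. The scene crop also shows them in line, the end gaps look even, and the only force is the flap's weight, so nothing is touching. Handing in.

```bash
python3 -c "
from rig import bot
print(bot.hand_in())"
```

```text
the job is handed in; nothing more can be done
None
```

I handed the job in with the flap held level by its pull. By the camera pictures its knuckles are in the cabinet's gaps and the holes in line. The view of knuckle a was blocked, so its place is inferred from knuckle b and the flap's angle. The only force on the wrist was the flap's weight, and the work took about 11 s of the 45 s allowed.

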